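# Seat the lens barrel in the colour meter's V cradle and hold it down

## Robot

A 6-joint arm with a two-finger parallel gripper is mounted at the origin on the work surface. World frame = base frame: x ahead of the robot, y to its left, z up, the work surface at z = 0. Lengths are in m, angles in rad, forces in N, time in s.
With the tool pointing down it reaches from about 0.225 to 0.725 m from the base axis. Payload 3.1 kg.
Tool frame: the origin (TCP) lies between the finger pads; the fingertips stand 19 mm ahead of it and the grasp point (between the pads) is the TCP (bot.tip_reach is the z of the fingertips in the tool frame, in m); z points along the fingers, y is the line along which they close (so a half turn about z gives the same grasp; the last joint's range is limited). The gripper opens to 85 mm and grips with 20 to 120 N. Pads are 22 mm wide; open, the fingers measure 114 mm over their backs; the gripper's body (76 mm by 85 mm) begins 54 mm behind the grasp point. The pads swing forward as they close: fully open they stand 13 mm farther back than shut.
Start: joints at [-1.262, 0.048, 0.099, 1.622, 0, 1.443], TCP at [0.222, -0.476, 0.216] pointing down, gripper open.
Joint ranges: [-2.91, 2.91], [-0.99, 1.94], [-1.21, 1.42], [-2.12, 2.29], [-1.49, 1.47], [-3.14, 3.14]. Speed limits (rad/s): [2.79, 2.79, 3.14, 3.14, 3.14, 3.14].

## Interface

Orientations are given as a unit quaternion [x, y, z, w].
In Python, from plant import bot gives the robot as it stands.
- The arm moves only by the tool arm_command, never from a script. Its argument "commands" is a list of rows, each an object with "dp": the shift along the world's x, y, z in m, a list of three; "twist": the turn about the world's z in rad. In form: [{"dp": [tx, ty, tz], "twist": twist}, ...]. A call has 1 to 20 rows; each row shifts and turns the commanded pose from where the row before left it; what a row does not reach is not made up. A row lasts 1/8 s, in which the tool goes at most 62.5 mm and 10.7 degrees, less where a joint would pass 70% of its speed; a pose out of reach is approached as far as the arm can. A call is refused whole if a number of a shift passes 0.0625 or a number of a turn 0.188, either way. A call with a gripper value outside its range is refused whole. "fingers" is the closure, from -1 (fully open) to 1 (shut), set as the call begins (left out, the last holds). The fingers move at their own pace and stop on an object; "squeeze" is the grip in N (left out, the last holds). Time passes only in rows, so rows that do not move let the fingers close. It gives the time, the measured TCP pose, the force, the opening and the grip force at its end, in the units of the state.
- bot.get_obs(): the state, without advancing time (a new reading comes with each control period).
- bot.camera(name): name is "scene" or "top" or "wrist"; returns the picture (400x640x3 uint8, blue, green, red); there is no depth.
- bot.camera_info(name): a dict with "fx", "fy", "cx", "cy" (pixels), "R" (3x3) and "t" (3): a world point X has camera coordinates R X + t. Camera axes: x right, y down, z forward; pixel columns grow to the right and rows downward; lengths in m; the calibration is good to about 2 mm. The wrist camera is an equidistant fisheye: a pixel r from the principal point sees the ray r / f radians off the axis. A picture is of the moment at which its call begins: read the wrist's pose just before it. camera_info takes no time and is no camera call; for the wrist camera it gives the pose at the moment of the call.
- bot.finish_job(): hands the job in; it is judged then, once.
Trained networks look in the newest picture that a camera, given by its name, has taken for a name from the list of things; names that differ only in an ending like _2 or _b are one class to them, and where a whole thing is asked for, a point or a joint stands for the part that bears it (a point fixed in the world has none). Each returns a list of dicts, best first, with "score" (0 to 1); they miss things now and then, are a little off and sometimes report something else, mostly with a low value. They report only what shows in the picture. A call takes as long as a camera call.
- bot.search_frame(camera, query): "at" ([column, row] in pixels, amid what is visible of it).
- bot.silhouettes(camera, query): "region" (400x640 bool, what is visible of it) and "at" ([column, row] in pixels, amid what is visible of it).
- bot.tip_of(camera, query): "at" ([column, row] in pixels: a listed point, or the origin of a listed thing).
The state is a dict: "time_s": time; "joint_positions": joint angles; "qd": joint speeds; "joint_torque": joint torques, N m; "tool_pos": TCP position; "tool_rot": TCP orientation; "contact_force": force on the tool from outside, world axes, zero at the start; "wrist_torque": the same for the moment, N m; "grip_width": opening from 0.0 (shut) to 1.0 (fully open); "finger_force": force on a finger pad.
Only numpy, scipy, OpenCV 4.12 (cv2) and the standard library are available. Lean on these libraries where they do the work, as an engineer would, in place of code of your own. Each camera call takes 0.05 s, during which the arm holds its last target. There are 200 camera calls.

## Task

Pull the drawer of the small wooden cabinet out to its stop, take out the lens barrel and lay it in the V cradle of the wine colour meter, lengthwise along the V and centred between the lamp and detector heads. Then press it gently down so that it bears on both sides of the V and the sprung cradle has sunk well past halfway, without ramming it, and finish while still holding it pressed down there: do not let go. Leave the drawer open and do not disturb the other things standing about on the table.

Things in the scene. Friction and masses are not known exactly. Their poses are not given: they have to be found in the camera images.
- drawer (a joint): Opening of the cabinet's only drawer in m: 0 shut (as at the start), 0.135 at its stop; it slides with about 1.5 N of friction and stays where it is left.
- drawer_handle (a point): Middle of the drawer's steel bar handle, a level round bar 11 mm thick, 140 mm long, parallel to the drawer front and joined to it by posts 60 mm either side of the middle. Its middle line is 35 mm out from the front and 56 mm above the table; the cabinet's top is 90 mm above the table. Axes: x into the cabinet (the drawer opens towards -x), y along the bar, z up.
- cabinet: Plywood parts cabinet, 280 deep (x) by 300 wide (y) by 90 mm high, fixed to the table; origin at the centre of its underside, x from its drawer front towards its back, z up. It and the meter stand left and right of the middle in either order and are turned a little.
- lens: The lens barrel: a plain aluminium cylinder 36 mm in diameter and 120 mm long with two black bands and glass ends, both ends alike, about 0.25 kg. Origin at its middle, on its axis; its own y axis is the cylinder's axis. At the start it lies in the shut drawer, parallel to the drawer front, up to 30 mm to either side of the drawer's middle, its axis 48 mm above the table.
- drawer_rails (a point): Middle of the two low wooden rails in the drawer that carry the lens barrel, at the height of the lying barrel's axis, 26 mm above the drawer floor, 106 mm behind the handle. The rails reach 13 mm either side, less than the barrel's radius. The drawer's front wall is 50 mm from the barrel's axis; a small cork and a brass ring stand near the barrel's two ends; side walls reach 66 mm, the front panel 77 mm above the table. Axes as handle.
- meter: The wine colour meter, fixed to the table: a grey case 260 by 260 by 110 mm high, with a 20 mm foot plate in front that carries the cradle. Origin: centre of the case's underside, x from front to back, z up. The cradle's middle is 220 mm towards -x. Lamp and detector heads, 50 mm wide across the V and 95 mm high above the table, stand with inner faces 90 mm either side of the cradle's middle.
- cradle_seat (a point): Where the middle of the properly seated lens barrel belongs: on the seated barrel's axis, 75 mm above the table with the cradle up; moves down with the cradle. y along the V, x across it, z up. The 90 degree V has two sections, each 26 mm long, 30 to 56 mm either side of the middle; the 60 mm gap between is for fingers, its floor (the cradle's base plate, 54 mm wide) 31 mm below this point.
- cradle (a joint): How far the sprung cradle is pressed straight down, in m: 0 up (it stays up under the lens barrel's weight), 0.010 at the bottom stop. It begins to move at a push of about 5 N (with the barrel lying in it) and takes 1 N more per mm, so about 11 N at 0.006.
- v_near: The sloping flank of the V on the front side (-x side of the cradle), steel, both sections; its origin is that of cradle_seat. The V is 48 mm wide at its top edges, which lie 1.5 mm below the seat point, and 57 mm over its outer cheeks.
- v_far: The sloping flank of the V on the case's side (+x side of the cradle), steel, both sections; its origin is that of cradle_seat. Flanks and barrel are polished and slide on each other easily (friction about 0.15), so a barrel held off to one side bears on one flank only, which pushes it sideways with about as much force as down.
- wine_bottle: Green wine bottle, 74 mm in diameter, 290 mm high, bystander at the left edge; origin at the centre of its underside.
- tumbler: Tasting glass, 72 mm in diameter, 90 mm high, bystander at the right near the robot; origin at the centre of its underside.
- barrel_bung: Cork barrel bung, 56 mm in diameter, 45 mm high, bystander at the left near the robot; origin at the centre of its underside.
- spanner: Steel spanner lying flat, bystander at the right near the robot; origin at its underside.
- gauge: Round steel pressure gauge lying on its back, 60 mm in diameter, 28 mm high, with a brass stem, bystander in the middle near the robot; origin at the centre of its underside.
- sample_jar: Amber jar with a white lid, 60 mm in diameter, 75 mm high, bystander at the right edge; origin at the centre of its underside.

How it is judged:
By the outcome, as a careful person would: the job done as asked, in the order asked, and still so for the second after the job is handed in, while the arm keeps its last pose, push and grip.
It also fails if it takes over 70 s, if anything falls off the work surface, if the arm or the gripper's body presses on something with over 40 N, if the wrist force passes 120 N, or if a joint passes its speed limit or range.

## Working session

There is one attempt and no reset: what is moved stays moved. The work goes in short steps, Python scripts to look and compute and a tool call to move; the robot and the scene stay as the last step left them, time stands still between calls to the robot, and variables do not carry over. Pictures are saved under pics/ and viewed, at most 10 in all, crops included, and the job is handed in when it is done.

Besides the shell and the picture viewer there is one more tool, called after "Request:" as a command line: name --argument value ..., lists and objects as JSON in quotes. arm_command: Moves the arm, as the interface text tells. Its arguments: {"type":"object","properties":{"commands":{"type":"array","items":{"type":"object","properties":{"dp":{"type":"array","items":{"type":"number"}},"twist":{"type":"number"}}}},"fingers":{"type":"number"},"squeeze":{"type":"number"}},"required":["commands"]}

```bash
mkdir -p pics
cat > h.py <<'E'
import numpy as np, cv2
from plant import bot
def ray(cam,px):
    c=bot.camera_info(cam);R=np.array(c["R"]);t=np.array(c["t"])
    u=(px[0]-c["cx"])/c["fx"];v=(px[1]-c["cy"])/c["fy"]
    if cam=="wrist":
        r=np.hypot(u,v);s=np.sin(r)/max(r,1e-9);d=np.array([u*s,v*s,np.cos(r)])
    else: d=np.array([u,v,1.])
    return -R.T@t,R.T@d
def at_z(cam,px,z):
    o,d=ray(cam,px);return o+d*(z-o[2])/d[2]
def proj(cam,X):
    c=bot.camera_info(cam);p=np.array(c["R"])@X+np.array(c["t"])
    if cam=="wrist":
        rr=np.hypot(p[0],p[1]);th=np.arctan2(rr,p[2]);p=np.array([p[0]/rr*th,p[1]/rr*th,1])
    return c["fx"]*p[0]/p[2]+c["cx"],c["fy"]*p[1]/p[2]+c["cy"]
E
python3 - <<'E'
from h import *
a=bot.camera("scene");b=bot.camera("top")
cv2.imwrite("pics/a.png",a);cv2.imwrite("pics/b.png",b)
H=dict(drawer_handle=.056,cabinet=0,meter=0,cradle_seat=.075,wine_bottle=0,tumbler=0,barrel_bung=0,spanner=0,gauge=0,sample_jar=0)
for q,z in H.items():
    for cam in("top","scene"):
        for r in bot.tip_of(cam,q)[:2]:
            print(q,cam,round(r["score"],2),np.round(r["at"]),np.round(at_z(cam,r["at"],z),3))
o=bot.get_obs();print(o["tool_pos"],o["tool_rot"],o["time_s"])
E
```

```text
drawer_handle top 0.63 [381. 188.] [ 0.59  -0.212  0.056]
drawer_handle scene 0.65 [244. 192.] [ 0.598 -0.209  0.056]
cabinet top 0.66 [376. 146.] [ 0.755 -0.196  0.   ]
meter top 0.71 [266. 147.] [0.739 0.22  0.   ]
meter top 0.68 [416. 274.] [ 0.278 -0.356  0.   ]
meter scene 0.74 [354. 283.] [0.721 0.219 0.   ]
cradle_seat top 0.94 [271. 207.] [0.506 0.184 0.075]
cradle_seat scene 0.87 [371. 210.] [0.511 0.184 0.075]
wine_bottle top 0.63 [178. 212.] [0.484 0.54  0.   ]
wine_bottle scene 0.86 [480. 249.] [0.462 0.532 0.   ]
tumbler top 0.53 [417. 274.] [ 0.278 -0.358  0.   ]
tumbler scene 0.75 [371. 208.] [0.462 0.173 0.   ]
tumbler scene 0.64 [250. 121.] [ 0.301 -0.356  0.   ]
barrel_bung top 0.62 [222. 266.] [0.288 0.366 0.   ]
barrel_bung scene 0.79 [441. 189.] [ 0.302  0.359 -0.   ]
barrel_bung scene 0.47 [352. 285.] [0.729 0.215 0.   ]
spanner top 0.75 [371. 256.] [ 0.339 -0.185  0.   ]
spanner scene 0.78 [286. 146.] [ 0.348 -0.189  0.   ]
gauge top 0.2 [370. 255.] [ 0.346 -0.184  0.   ]
gauge scene 0.69 [343. 180.] [0.399 0.05  0.   ]
sample_jar scene 0.78 [174. 147.] [ 0.509 -0.545  0.   ]
[ 0.22209775 -0.47572918  0.2164351 ] [9.76245783e-01 2.16666033e-01 1.47642683e-05 4.08958288e-05] 1.1
```

View pics/b.png

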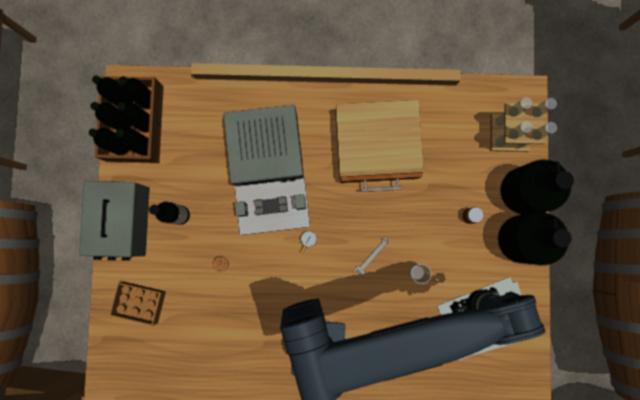

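View pics/a.png

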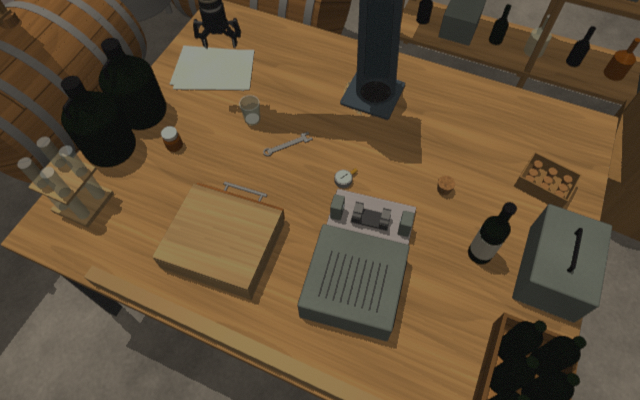

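The top view shows the cabinet right of the middle, with its handle bar at about (361–400, 188). The meter is on the left with its cradle at about (271, 206), and both are turned about 4–8°. The scene view agrees: handle at (245, 190), cradle at (371, 213). Next I go above the handle for a closer look.

Request:
arm_command --commands '[{"dp": [0.02, 0.02, 0.01], "twist": 0.12}, {"dp": [0.03, 0.027, 0.01], "twist": 0.12}, {"dp": [0.03, 0.027, 0.01], "twist": 0.12}, {"dp": [0.03, 0.027, 0.01], "twist": 0.12}, {"dp": [0.03, 0.027, 0.005], "twist": 0.12}, {"dp": [0.03, 0.027, 0], "twist": 0.12}, {"dp": [0.03, 0.027, 0], "twist": 0.12}, {"dp": [0.03, 0.027, 0], "twist": 0.12}, {"dp": [0.03, 0.027, 0], "twist": 0.12}, {"dp": [0.03, 0.02, 0], "twist": 0.12}, {"dp": [0, 0, 0], "twist": 0}, {"dp": [0, 0, 0], "twist": 0}]' --fingers 0.1

```text
time_s: 2.6
tool_pos: [0.5118, -0.2199, 0.2613]
tool_rot: [0.684, 0.73, -0.0, -0.0]
contact_force: [0.4, -0.5, 0.2]
grip_width: 0.453
finger_force: 0.0
```

```bash
cat > look.py <<'E'
from h import *
import sys
name=sys.argv[1]
o=bot.get_obs();x,y=o["tool_rot"][:2]
print("tcp",np.round(o["tool_pos"],4),"y-axis yaw deg",np.degrees(np.arctan2(y*y-x*x,2*x*y)),"F",np.round(o["contact_force"],1),"t",o["time_s"],"gw",round(o["grip_width"],3),"ff",o["finger_force"])
im=bot.camera("wrist");cv2.imwrite(f"pics/{name}.png",im)
for a in sys.argv[2:]:
    q,z=a.split("=");z=float(z)
    for r in bot.tip_of("wrist",q)[:2]: print(q,"tip",round(r["score"],2),np.round(r["at"]),np.round(at_z("wrist",r["at"],z),4))
    for r in bot.silhouettes("wrist",q)[:2]:
        m=np.argwhere(r["region"])[:,::-1]
        P=np.array([at_z("wrist",p,z)[:2] for p in m[::max(1,len(m)//1500)]])
        box=cv2.minAreaRect(P.astype(np.float32))
        w=np.linalg.svd(P-P.mean(0))[2][0]if len(P)>2 else 0
        print(q,"sil",round(r["score"],2),len(m),"at",np.round(r["at"]),"box c",np.round(box[0],4),"size",np.round(box[1],4),"ang",round(box[2],1),"main dir deg",np.degrees(np.arctan2(w[1],w[0])).round(1))
E
python3 look.py w1 drawer_handle=.056 cabinet=.09 cradle_seat=.075
```

```text
tcp [ 0.5118 -0.2199  0.2613] y-axis yaw deg 3.7439664891386504 F [ 0.4 -0.5  0.2] t 2.6 gw 0.453 ff 0.0
drawer_handle tip 0.74 [175. 239.] [ 0.3195 -0.3233  0.056 ]
drawer_handle tip 0.64 [380. 175.] [ 0.5886 -0.2176  0.056 ]
drawer_handle sil 0.84 7090 at [409. 162.] box c [ 0.6148 -0.2175] size [0.0654 0.3082] ang 4.5 main dir deg -85.8
cabinet tip 0.85 [480. 164.] [ 0.7029 -0.1863  0.09  ]
cabinet sil 0.93 41818 at [481. 165.] box c [ 0.7391 -0.2031] size [0.3251 0.3   ] ang 4.2 main dir deg -9.1
```

View pics/w1.png

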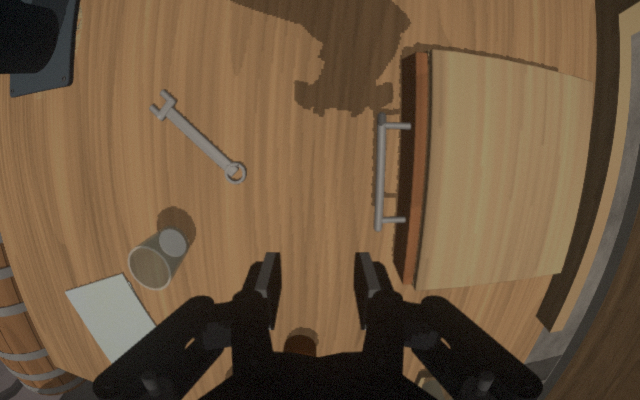

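The wrist view shows the handle bar from about (382, 115) to (379, 229), with the drawer front just right of it. The network's bar middle at (380, 175) fits. I go over the bar and look again.

Request:
arm_command --commands '[{"dp": [0.026, 0.001, -0.02], "twist": 0.01}, {"dp": [0.026, 0.001, -0.04], "twist": 0}, {"dp": [0.025, 0.001, -0.04], "twist": 0}, {"dp": [0, 0, -0.03], "twist": 0}, {"dp": [0, 0, 0], "twist": 0}, {"dp": [0, 0, 0], "twist": 0}]' --fingers 0.33

```text
time_s: 3.7
tool_pos: [0.5894, -0.2172, 0.133]
tool_rot: [0.68, 0.733, 0.0, 0.001]
contact_force: [0.6, -1.0, 1.4]
grip_width: 0.336
finger_force: 0.0
```

```bash
python3 look.py w2 drawer_handle=.056 cabinet=.09; python3 -c "
from h import *
print(proj('wrist',np.array([.589,-.2175,.056])))"
```

```text
tcp [ 0.5894 -0.2172  0.133 ] y-axis yaw deg 4.328302997459358 F [ 0.6 -1.   1.4] t 3.7 gw 0.336 ff 0.0
drawer_handle tip 0.84 [318. 206.] [ 0.5912 -0.2163  0.056 ]
drawer_handle sil 0.8 10948 at [364. 150.] box c [ 0.6141 -0.2131] size [0.0621 0.3062] ang 4.6 main dir deg -92.2
cabinet tip 0.78 [476. 186.] [ 0.7052 -0.1803  0.09  ]
cabinet sil 0.67 79437 at [481. 164.] box c [ 0.7434 -0.2026] size [0.3194 0.298 ] ang 4.8 main dir deg -22.7
(np.float64(315.4812418830764), np.float64(208.1819278313056))Traceback (most recent call last):
  File "look.py", line 12, in <module>
    P=np.array([at_z("wrist",p,z)[:2] for p in m[::max(1,len(m)//1500)]])
                ~~~~^^^^^^^^^^^^^
  File "h.py", line 11, in at_z
    o,d=ray(cam,px);return o+d*(z-o[2])/d[2]
        ~~~^^^^^^^^
  File "h.py", line 4, in ray
    c=bot.camera_info(cam);R=np.array(c["R"]);t=np.array(c["t"])
ValueError: time passes only in moves, steps and waits
```

View pics/w2.png

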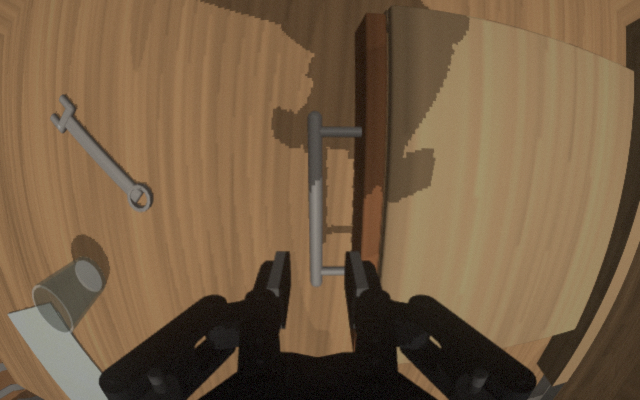

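The bar runs from (315, 117) to (317, 283), midway between the two fingers. I go straight down, close, and pull.

```bash
python3 - <<'E'
s=open('h.py').read()
s=s.replace('def ray','_c={}\ndef info(cam):\n    if cam not in _c: _c[cam]=bot.camera_info(cam)\n    return _c[cam]\ndef ray').replace('c=bot.camera_info(cam);','c=info(cam);')
open('h.py','w').write(s)
E
sed -i 's/^im=bot/info("wrist")\nim=bot/' look.py
```

Request:
arm_command --commands '[{"dp": [0.0005, 0, -0.025], "twist": 0}, {"dp": [0.0005, 0, -0.025], "twist": 0}, {"dp": [0, 0, -0.015], "twist": 0}, {"dp": [0, 0, -0.012], "twist": 0}, {"dp": [0, 0, 0], "twist": 0}, {"dp": [0, 0, 0], "twist": 0}]'

```text
time_s: 4.7
tool_pos: [0.5907, -0.217, 0.0554]
tool_rot: [0.68, 0.733, 0.0, 0.001]
contact_force: [0.4, -0.9, 0.0]
grip_width: 0.332
finger_force: 0.0
```

Request:
arm_command --commands '[{"dp": [0, 0, 0], "twist": 0}, {"dp": [0, 0, 0], "twist": 0}, {"dp": [0, 0, 0], "twist": 0}, {"dp": [0, 0, 0], "twist": 0}]' --fingers 1 --squeeze 40

```text
time_s: 5.2
tool_pos: [0.5901, -0.2167, 0.0545]
tool_rot: [0.68, 0.733, 0.0, 0.0]
contact_force: [-0.8, -0.7, 0.6]
grip_width: -0.005
finger_force: 0.0
```

```bash
python3 look.py w3 drawer_handle=.056
```

```text
tcp [ 0.5901 -0.2167  0.0545] y-axis yaw deg 4.356190357926235 F [-0.8 -0.7  0.6] t 5.2 gw -0.005 ff 0.0
drawer_handle tip 0.6 [317. 252.] [ 0.5898 -0.2154  0.056 ]
drawer_handle sil 0.89 19709 at [389. 150.] box c [ 0.612  -0.1828] size [0.0643 0.2155] ang 4.7 main dir deg -89.8
drawer_handle sil 0.73 98716 at [503. 174.] box c [ 0.7755 -0.2294] size [0.3805 0.3912] ang 10.2 main dir deg -37.4
```

View pics/w3.png

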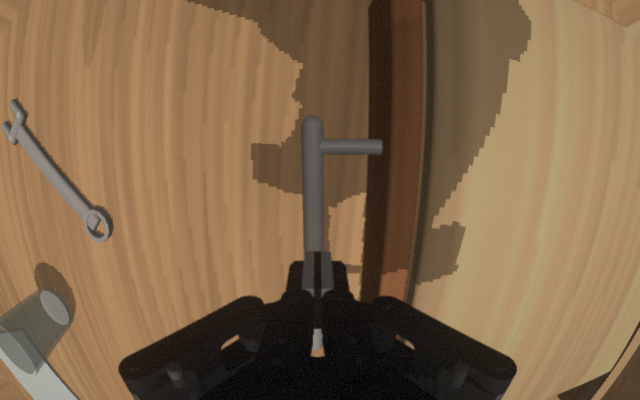

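Run:
```python
from h import *
im=cv2.imread('pics/w3.png')[220:370,240:400]
im=cv2.convertScaleAbs(im,alpha=2.2,beta=20)
cv2.imwrite('pics/w3c.png',cv2.resize(im,None,fx=4,fy=4,interpolation=cv2.INTER_CUBIC)[:, :])
i=info('wrist');C=-np.array(i['R']).T@np.array(i['t']);print('cam',C)
for p in [(313,118),(380,147),(317,250)]: print(p,[np.round(at_z('wrist',p,z),4) for z in (.03,.056,.07)])
for d in [-.019,0]: print(proj('wrist',np.array([.5901,-.2167,.0545+d])))
```

```text
cam [ 0.58398442 -0.13469469  0.21207605]
(313, 118) [array([ 0.5823, -0.143 ,  0.03  ]), array([ 0.5825, -0.1418,  0.056 ]), array([ 0.5827, -0.1412,  0.07  ])]
(380, 147) [array([ 0.6234, -0.1568,  0.03  ]), array([ 0.6178, -0.1536,  0.056 ]), array([ 0.6147, -0.1519,  0.07  ])]
(317, 250) [array([ 0.5909, -0.2272,  0.03  ]), array([ 0.5899, -0.214 ,  0.056 ]), array([ 0.5893, -0.2069,  0.07  ])]
(np.float64(317.0356031028856), np.float64(239.0557648764907))
(np.float64(317.0408930579961), np.float64(253.03714107264003))
```

View pics/w3c.png

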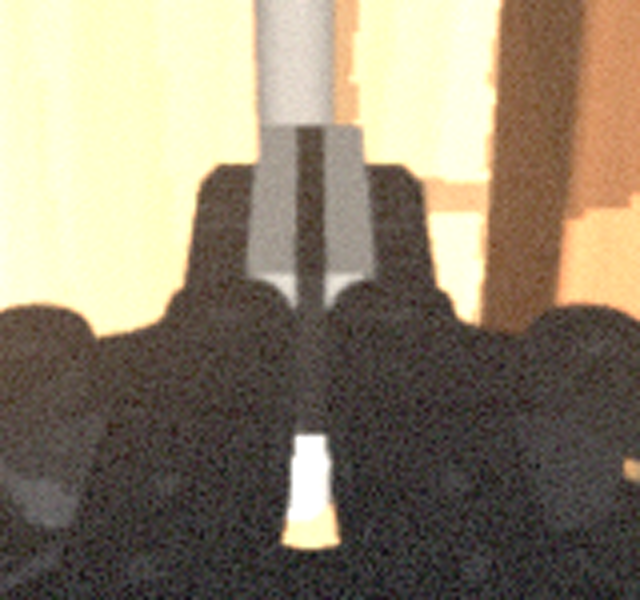

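Run:
```python
from h import *
i=info('wrist');print(bot.tip_reach,i['fx'],i['cx'],i['cy'])
o=bot.get_obs();print(o['joint_positions'],o['tool_rot'])
# w3 bar width near row 230
g=cv2.imread('pics/w3.png')[200,290:345].astype(int);print(g.sum(1))
for z in(.03,.045,.056,.065):
  a=at_z('wrist',(305,200),z);b=at_z('wrist',(325,200),z);print(z,np.linalg.norm(a-b)/20*1000,'mm/px')
C0=-np.array(i['R']).T@np.array(i['t'])
# w2: same orientation, tcp z .133
d=np.array([.5894,-.2172,.133])-np.array([.5901,-.2167,.0545])
for z in(.03,.045,.056,.065):
  P=[]
  for p in[(315,114),(317,286)]:
    _,r=ray('wrist',p);C=C0+d;P.append(C+r*(z-C[2])/r[2])
  print(z,np.round(P,4).tolist(),np.linalg.norm(P[0]-P[1]))
for p in [(304,251),(333,251)]: print([np.round(at_z('wrist',p,z),4).tolist() for z in (.0355,.05,.07,.08)])
```

```text
0.019 309.70691628693146 317.1857648378014 204.53641692622577
[-4.58593782e-01  3.38971992e-01  1.10634103e-01  1.34257228e+00
 -1.86619298e-05  1.03624064e+00] [ 6.79746688e-01  7.33446955e-01 -2.51574360e-05 -5.19071817e-05]
[377 373 376 364 369 363 361 359 372 381 381 367 313 210 204 219 231 248
 250 269 268 269 264 269 261 264 265 265 255 243 244 230 216 211 238 238
 230 234 238 244 241 243 244 238 236 232 229 223 221 230 223 231 251 322
 356]
0.03 0.6174879641849162 mm/px
0.045 0.5666173549631719 mm/px
0.056 0.5293122415338898 mm/px
0.065 0.49878987600084423 mm/px
0.03 [[0.5823, -0.1436, 0.03], [0.5961, -0.3082, 0.03]] 0.16515111181211867
0.045 [[0.5823, -0.1432, 0.045], [0.5954, -0.2983, 0.045]] 0.15564422619995352
0.056 [[0.5824, -0.1428, 0.056], [0.5949, -0.291, 0.056]] 0.14867251008436558
0.065 [[0.5824, -0.1425, 0.065], [0.5944, -0.285, 0.065]] 0.14296837871706652
[[0.5824, -0.2258, 0.0355], [0.5825, -0.2183, 0.05], [0.5827, -0.208, 0.07], [0.5828, -0.2028, 0.08]]
[[0.6009, -0.2244, 0.0355], [0.5995, -0.217, 0.05], [0.5976, -0.2069, 0.07], [0.5966, -0.2018, 0.08]]
```

The zoomed crop shows the pads shut above the bar: pad tips at row 251, lying over the bar rather than around it. The tips look about 25–30 mm higher than stated. I'll reopen, go a little lower and close again, watching the force.

Request:
arm_command --commands '[{"dp": [0, 0, 0], "twist": 0}, {"dp": [0, 0, 0], "twist": 0}, {"dp": [0, 0, 0], "twist": 0}, {"dp": [0, 0, -0.005], "twist": 0}, {"dp": [0, 0, -0.005], "twist": 0}, {"dp": [0, 0, -0.004], "twist": 0}, {"dp": [0, 0, 0], "twist": 0}, {"dp": [0, 0, 0], "twist": 0}]' --fingers 0.33

```text
time_s: 6.35
tool_pos: [0.5901, -0.2167, 0.0404]
tool_rot: [0.68, 0.733, -0.0, 0.0]
contact_force: [0.6, 0.5, -0.2]
grip_width: 0.335
finger_force: 0.0
```

Request:
arm_command --commands '[{"dp": [0, 0, 0], "twist": 0}, {"dp": [0, 0, 0], "twist": 0}, {"dp": [0, 0, 0], "twist": 0}, {"dp": [0, 0, 0], "twist": 0}]' --fingers 1

```text
time_s: 6.85
tool_pos: [0.5879, -0.217, 0.0408]
tool_rot: [0.68, 0.733, -0.002, -0.001]
contact_force: [-5.2, 1.1, 3.6]
grip_width: 0.101
finger_force: 39.1
```

It now grips the bar, but only by its upper edge (8.6 mm opening). The fingertips are therefore about 19 mm above the reported TCP instead of 19 mm below it. I go about 16 mm lower and regrip.

Request:
arm_command --commands '[{"dp": [0, 0, 0], "twist": 0}, {"dp": [0, 0, 0], "twist": 0}, {"dp": [0, 0, 0], "twist": 0}, {"dp": [0, 0, -0.006], "twist": 0}, {"dp": [0, 0, -0.005], "twist": 0}, {"dp": [0, 0, -0.005], "twist": 0}, {"dp": [0, 0, 0], "twist": 0}, {"dp": [0, 0, 0], "twist": 0}]' --fingers 0.33

```text
time_s: 7.85
tool_pos: [0.5901, -0.2167, 0.0244]
tool_rot: [0.68, 0.733, 0.0, -0.0]
contact_force: [-0.4, -0.5, 0.4]
grip_width: 0.338
finger_force: 0.0
```

Request:
arm_command --commands '[{"dp": [0, 0, 0], "twist": 0}, {"dp": [0, 0, 0], "twist": 0}, {"dp": [0, 0, 0], "twist": 0}, {"dp": [0, 0, 0], "twist": 0}]' --fingers 1

```text
time_s: 8.35
tool_pos: [0.5878, -0.217, 0.0247]
tool_rot: [0.68, 0.733, -0.002, -0.001]
contact_force: [-5.7, 0.2, 2.8]
grip_width: 0.11
finger_force: 38.9
```

Request:
arm_command --commands '[{"dp": [-0.006, -0.0005, 0], "twist": 0}, {"dp": [-0.012, -0.001, 0], "twist": 0}, {"dp": [-0.012, -0.001, 0], "twist": 0}, {"dp": [-0.012, -0.001, 0], "twist": 0}, {"dp": [-0.012, -0.001, 0], "twist": 0}, {"dp": [-0.012, -0.001, 0], "twist": 0}, {"dp": [-0.012, -0.0009, 0], "twist": 0}, {"dp": [-0.012, -0.0009, 0], "twist": 0}, {"dp": [-0.012, -0.0009, 0], "twist": 0}, {"dp": [-0.012, -0.0009, 0], "twist": 0}, {"dp": [-0.01, -0.0008, 0], "twist": 0}, {"dp": [-0.006, -0.0005, 0], "twist": 0}, {"dp": [0, 0, 0], "twist": 0}]'

```text
time_s: 9.98
tool_pos: [0.459, -0.2277, 0.0247]
tool_rot: [0.68, 0.733, -0.001, -0.0]
contact_force: [-1.0, -1.4, 5.1]
grip_width: 0.111
finger_force: 39.9
```

Request:
arm_command --commands '[{"dp": [-0.003, -0.0002, 0], "twist": 0}, {"dp": [-0.003, -0.0002, 0], "twist": 0}, {"dp": [-0.002, -0.0002, 0], "twist": 0}, {"dp": [-0.002, -0.0001, 0], "twist": 0}, {"dp": [0, 0, 0], "twist": 0}, {"dp": [0, 0, 0], "twist": 0}]'

```text
time_s: 10.72
tool_pos: [0.4534, -0.2281, 0.0247]
tool_rot: [0.679, 0.734, 0.002, 0.003]
contact_force: [9.5, -4.1, -1.7]
grip_width: 0.113
finger_force: 39.4
```

The drawer is at its stop: it travelled 0.135 m and the force reversed. I let go, rise and look into the drawer.

Request:
arm_command --commands '[{"dp": [0.002, 0, 0], "twist": 0}, {"dp": [0.001, 0, 0], "twist": 0}, {"dp": [0, 0, 0], "twist": 0}]'

```text
time_s: 11.1
tool_pos: [0.4533, -0.2281, 0.0247]
tool_rot: [0.68, 0.733, -0.0, 0.0]
contact_force: [3.0, -4.0, 3.2]
grip_width: 0.11
finger_force: 40.0
```

Request:
arm_command --commands '[{"dp": [0, 0, 0], "twist": 0}, {"dp": [0, 0, 0], "twist": 0}, {"dp": [0, 0, 0], "twist": 0}, {"dp": [0, 0, 0.03], "twist": 0}, {"dp": [0, 0, 0.04], "twist": 0}, {"dp": [0.02, 0, 0.04], "twist": 0}, {"dp": [0.03, 0, 0.03], "twist": 0}, {"dp": [0.03, 0.003, 0], "twist": 0}, {"dp": [0.02, 0.003, 0], "twist": 0}, {"dp": [0, 0, 0], "twist": 0}, {"dp": [0, 0, 0], "twist": 0}]' --fingers 0.33

```text
time_s: 12.48
tool_pos: [0.5521, -0.2216, 0.1638]
tool_rot: [0.68, 0.733, -0.0, -0.001]
contact_force: [0.6, 0.1, -0.7]
grip_width: 0.334
finger_force: 0.0
```

```bash
python3 look.py w4 lens=.048 drawer_handle=.056 drawer_rails=.048
```

```text
tcp [ 0.5521 -0.2216  0.1638] y-axis yaw deg 4.351220135122157 F [ 0.6  0.1 -0.7] t 12.475 gw 0.334 ff 0.0
lens tip 0.89 [323. 217.] [ 0.5591 -0.2431  0.048 ]
lens sil 0.82 4785 at [324. 214.] box c [ 0.5612 -0.2459] size [0.0367 0.1346] ang 4.7 main dir deg -85.7
drawer_handle tip 0.88 [213. 194.] [ 0.4556 -0.2251  0.056 ]
drawer_handle sil 0.89 41362 at [323. 146.] box c [ 0.5465 -0.2143] size [0.1994 0.2954] ang 4.5 main dir deg -84.9
drawer_rails sil 0.56 41880 at [317. 148.] box c [ 0.5464 -0.2167] size [0.2054 0.3042] ang 4.4 main dir deg -87.0
```

View pics/w4.png

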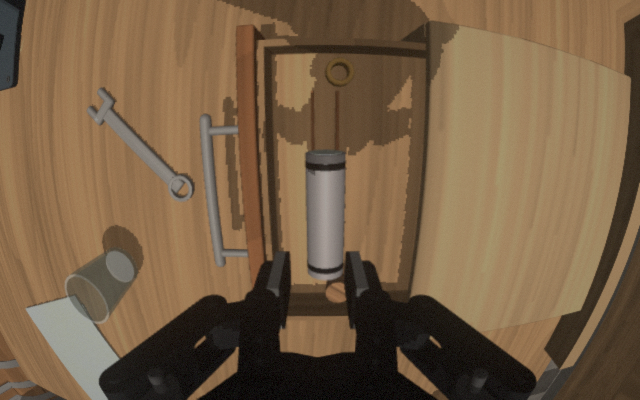

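The drawer is open with the barrel at about (325, 155–272), the brass ring at (340, 70) and the cork at (337, 292). The barrel's middle comes to about (0.5605, −0.244), which agrees with handle + 106 mm. I move over it and go down with the fingers partly open.

Request:
arm_command --commands '[{"dp": [0.0045, -0.011, 0], "twist": 0}, {"dp": [0.004, -0.0115, 0], "twist": 0}, {"dp": [0, 0, -0.03], "twist": 0}, {"dp": [0, 0, -0.035], "twist": 0}, {"dp": [0, 0, -0.03], "twist": 0}, {"dp": [0, 0, -0.02], "twist": 0}, {"dp": [0, 0, -0.015], "twist": 0}, {"dp": [0, 0, -0.01], "twist": 0}, {"dp": [0, 0, -0.004], "twist": 0}, {"dp": [0, 0, 0], "twist": 0}, {"dp": [0, 0, 0], "twist": 0}]' --fingers -0.33

```text
time_s: 14.2
tool_pos: [0.5623, -0.2447, 0.0214]
tool_rot: [0.68, 0.733, 0.0, 0.001]
contact_force: [0.1, -0.2, -0.1]
grip_width: 0.669
finger_force: 0.0
```

```bash
python3 look.py w5 lens=.048
```

```text
tcp [ 0.5623 -0.2447  0.0214] y-axis yaw deg 4.354637119353563 F [ 0.1 -0.2 -0.1] t 14.2 gw 0.669 ff 0.0
lens tip 0.8 [314. 274.] [ 0.5604 -0.2427  0.048 ]
lens sil 0.79 15677 at [314. 243.] box c [ 0.5609 -0.2401] size [0.0366 0.1223] ang 4.6 main dir deg -85.2
```

View pics/w5.png

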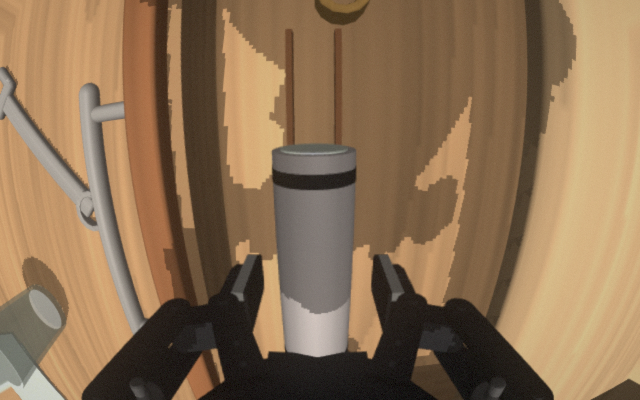

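The barrel lies between the fingers, with the open pads at (250, 254) and (385, 254) on either side and nothing touching. I go 3 mm lower and grip it.

Request:
arm_command --commands '[{"dp": [-0.0015, 0.0015, -0.002], "twist": 0}, {"dp": [0, 0, -0.002], "twist": 0}, {"dp": [0, 0, 0], "twist": 0}]'

```text
time_s: 14.72
tool_pos: [0.5598, -0.2426, 0.016]
tool_rot: [0.68, 0.733, -0.0, -0.0]
contact_force: [0.5, -0.2, 0.2]
grip_width: 0.662
finger_force: 0.0
```

Request:
arm_command --commands '[{"dp": [0, 0, 0], "twist": 0}, {"dp": [0, 0, 0], "twist": 0}, {"dp": [0, 0, 0], "twist": 0}, {"dp": [0, 0, 0], "twist": 0}]' --fingers 1 --squeeze 50

```text
time_s: 15.22
tool_pos: [0.5608, -0.2429, 0.0167]
tool_rot: [0.68, 0.734, 0.0, 0.001]
contact_force: [2.1, -0.2, -0.4]
grip_width: 0.408
finger_force: 50.0
```

Request:
arm_command --commands '[{"dp": [0, 0, 0.003], "twist": 0}, {"dp": [0, 0, 0.006], "twist": 0}, {"dp": [0, 0, 0.01], "twist": 0}, {"dp": [0, 0, 0.015], "twist": 0}, {"dp": [0, 0, 0], "twist": 0}]'

```text
time_s: 15.85
tool_pos: [0.5617, -0.2438, 0.0532]
tool_rot: [0.68, 0.733, 0.0, 0.002]
contact_force: [0.5, -0.5, -2.1]
grip_width: 0.405
finger_force: 50.0
```

The barrel is held: opening 0.405 (about 36 mm) and a weight of about 2 N on the wrist. I lift it and carry it to a standoff beside the cradle for a look.

Request:
arm_command --commands '[{"dp": [0, 0, 0.03], "twist": 0}, {"dp": [0, 0, 0.04], "twist": 0}, {"dp": [0, 0.01, 0.037], "twist": 0}, {"dp": [-0.005, 0.025, 0], "twist": 0}, {"dp": [-0.005, 0.03, 0], "twist": 0.01}, {"dp": [-0.005, 0.03, 0], "twist": 0.01}, {"dp": [-0.005, 0.03, 0], "twist": 0.01}, {"dp": [-0.006, 0.03, 0], "twist": 0.01}, {"dp": [-0.006, 0.03, 0], "twist": 0.01}, {"dp": [-0.006, 0.03, 0], "twist": 0}, {"dp": [-0.006, 0.03, 0], "twist": 0}, {"dp": [-0.006, 0.03, 0], "twist": 0}, {"dp": [-0.006, 0.03, 0], "twist": 0}, {"dp": [-0.004, 0.02, 0], "twist": 0}, {"dp": [0, 0, 0], "twist": 0}, {"dp": [0, 0, 0], "twist": 0}, {"dp": [0, 0, 0], "twist": 0}]'

```text
time_s: 17.98
tool_pos: [0.5003, 0.0814, 0.1574]
tool_rot: [0.662, 0.75, -0.0, 0.0]
contact_force: [-0.7, 0.1, -3.0]
grip_width: 0.407
finger_force: 50.5
```

```bash
python3 look.py w6 lens=.19 cradle_seat=.075 v_near=.0735 v_far=.0735 meter=.11
```

```text
tcp [0.5003 0.0814 0.1574] y-axis yaw deg 7.1497939179514685 F [-0.7  0.1 -3. ] t 17.975 gw 0.407 ff 50.49934923648834
lens tip 0.88 [315. 280.] [0.4991 0.0833 0.19  ]
lens sil 0.98 15751 at [314. 245.] box c [0.4994 0.0884] size [0.036  0.1145] ang 7.2 main dir deg -82.6
cradle_seat tip 0.77 [354.  82.] [0.5161 0.1842 0.075 ]
cradle_seat sil 0.89 8942 at [352.  82.] box c [0.5162 0.1867] size [0.0557 0.1106] ang 8.1 main dir deg -81.4
v_near sil 0.92 1869 at [331.  46.] box c [0.4997 0.1849] size [0.0227 0.1104] ang 8.0 main dir deg -81.4
v_far sil 0.74 2151 at [371.  44.] box c [0.5308 0.1884] size [0.0269 0.1119] ang 8.2 main dir deg -82.0
meter tip 0.59 [525. 101.] [0.6459 0.1969 0.11  ]
meter sil 0.59 82572 at [466. 103.] box c [0.6423 0.1876] size [0.4034 0.2563] ang 14.4 main dir deg 6.9
```

View pics/w6.png

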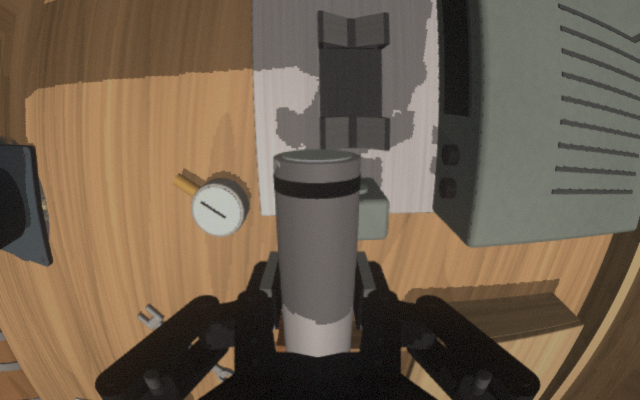

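The barrel is held straight in the hand. The V sections show at (320–389, 117–150) and (318–389, 10–48), and the seat comes to about (0.516, 0.185) at a yaw of 8.1°. I align the yaw, move nearer to the V's line and measure once more.

Request:
arm_command --commands '[{"dp": [0.01, -0.005, 0], "twist": 0.017}, {"dp": [0.01, -0.005, -0.01], "twist": 0}, {"dp": [0, 0, -0.01], "twist": 0}, {"dp": [0, 0, 0], "twist": 0}, {"dp": [0, 0, 0], "twist": 0}]'

```text
time_s: 19.15
tool_pos: [0.5197, 0.0723, 0.1371]
tool_rot: [0.655, 0.756, -0.0, -0.0]
contact_force: [0.5, -0.2, -2.1]
grip_width: 0.404
finger_force: 50.4
```

```bash
python3 look.py w7 lens=.1687 cradle_seat=.075 v_near=.0655 v_far=.0655
python3 - <<'E'
from h import *
im=cv2.imread('pics/w7.png');im=cv2.GaussianBlur(im,(3,3),0)
r=bot.silhouettes('wrist','cradle_seat')[0]['region']
cen=[]
for row in range(0,200,6):
    c=np.where(r[row])[0]
    if len(c)>10:
        a=at_z('wrist',(c[0],row),.0735);b=at_z('wrist',(c[-1],row),.0735)
        print(row,c[0],c[-1],np.round(a[:2],4),np.round(b[:2],4),'mid',np.round((a+b)[:2]/2,4),round(np.linalg.norm(a-b),4))
E
```

```text
tcp [0.5197 0.0723 0.1371] y-axis yaw deg 8.197874714900857 F [ 0.5 -0.2 -2.1] t 19.15 gw 0.404 ff 50.43913722038269
lens tip 0.67 [313. 283.] [0.5177 0.0719 0.1687]
lens sil 0.78 15901 at [315. 248.] box c [0.5188 0.0788] size [0.0368 0.1154] ang 8.2 main dir deg -81.8
cradle_seat tip 0.7 [336.  62.] [0.5167 0.1853 0.075 ]
cradle_seat sil 0.84 10095 at [331.  72.] box c [0.5168 0.1817] size [0.0556 0.1036] ang 8.3 main dir deg -82.4
cradle_seat sil 0.46 441 at [283. 338.] box c [ 0.5375 -0.0514] size [0.0829 0.0351] ang 8.2 main dir deg 7.6
v_near sil 0.63 1984 at [313. 110.] box c [0.5008 0.1805] size [0.0246 0.1055] ang 8.4 main dir deg -82.1
v_near sil 0.2 87249 at [458. 105.] box c [0.6786 0.1649] size [0.4775 0.2957] ang 18.9 main dir deg 7.7
0 296 374 [0.483  0.2284] [0.5377 0.2377] mid [0.5103 0.2331] 0.0555
6 296 374 [0.4837 0.2237] [0.5383 0.2329] mid [0.511  0.2283] 0.0553
12 295 374 [0.4837 0.2189] [0.5389 0.2281] mid [0.5113 0.2235] 0.0559
18 296 374 [0.4851 0.2144] [0.5395 0.2235] mid [0.5123 0.2189] 0.0551
24 297 372 [0.4865 0.2099] [0.5387 0.2185] mid [0.5126 0.2142] 
[... 636 characters left out ...]
300 365 [0.4948 0.1663] [0.54   0.1733] mid [0.5174 0.1698] 0.0457
90 300 366 [0.4954 0.162 ] [0.5414 0.1691] mid [0.5184 0.1656] 0.0465
96 300 367 [0.496  0.1577] [0.5427 0.165 ] mid [0.5194 0.1613] 0.0473
102 300 368 [0.4966 0.1535] [0.5441 0.1608] mid [0.5203 0.1571] 0.0481
108 296 374 [0.4943 0.1488] [0.5491 0.1573] mid [0.5217 0.1531] 0.0554
114 296 373 [0.4949 0.1446] [0.5491 0.1529] mid [0.522  0.1487] 0.0548
120 296 373 [0.4955 0.1403] [0.5498 0.1486] mid [0.5226 0.1444] 0.055
126 296 373 [0.496 0.136] [0.5505 0.1443] mid [0.5233 0.1402] 0.0551
132 296 373 [0.4966 0.1317] [0.5513 0.14  ] mid [0.5239 0.1359] 0.0553
138 297 373 [0.4979 0.1275] [0.552  0.1357] mid [0.525  0.1316] 0.0548
```

Seat (0.5167, 0.1845): the inner edges of the V sections agree, at 59 mm apart with the measured width matching. The barrel's axis runs through the TCP, 31 mm above it in z. I move over the cradle and go down to just above the V.

Request:
arm_command --commands '[{"dp": [0, 0.02, 0], "twist": 0}, {"dp": [-0.001, 0.03, 0], "twist": 0}, {"dp": [-0.001, 0.03, 0], "twist": 0}, {"dp": [-0.001, 0.021, 0], "twist": 0}, {"dp": [0, 0.01, 0], "twist": 0}, {"dp": [0, 0, -0.02], "twist": 0}, {"dp": [0, 0, -0.025], "twist": 0}, {"dp": [0, 0, -0.02], "twist": 0}, {"dp": [0, 0, -0.015], "twist": 0}, {"dp": [0, 0, 0], "twist": 0}, {"dp": [0, 0, 0], "twist": 0}, {"dp": [0, 0, 0], "twist": 0}]'

```text
time_s: 21.15
tool_pos: [0.5181, 0.1834, 0.0588]
tool_rot: [0.655, 0.756, 0.001, 0.001]
contact_force: [-0.0, 0.2, -3.1]
grip_width: 0.403
finger_force: 50.4
```

```bash
python3 look.py w8 lens=.088 v_near=.0655
python3 - <<'E'
from h import *
for q in("lens","cradle_seat","meter"):
  for cam in("top","scene"):
    bot.camera(cam)
    for r in bot.tip_of(cam,q)[:1]: print(q,cam,round(r["score"],2),np.round(r["at"],1),np.round(at_z(cam,r["at"],.088 if q=="lens" else .075),4))
E
```

```text
tcp [0.5181 0.1834 0.0588] y-axis yaw deg 8.187568014933033 F [-0.   0.2 -3.1] t 21.15 gw 0.403 ff 50.44270098209381
lens tip 0.95 [318. 283.] [0.5187 0.1819 0.088 ]
lens sil 0.96 15750 at [315. 246.] box c [0.5174 0.1886] size [0.0372 0.1163] ang 8.1 main dir deg -81.8
lens sil 0.48 1177 at [267. 180.] box c [0.494 0.193] size [0.0172 0.1042] ang 2.4 main dir deg -81.9
v_near sil 0.65 1279 at [269. 181.] box c [0.4919 0.181 ] size [0.023  0.1235] ang 1.0 main dir deg -81.9
v_near sil 0.53 123459 at [456. 158.] box c [0.7074 0.181 ] size [0.5126 0.3562] ang 8.2 main dir deg -16.7
lens top 0.63 [416.7 275.3] [ 0.2792 -0.3401  0.088 ]
lens scene 0.55 [371.  209.1] [0.5134 0.1855 0.088 ]
cradle_seat top 0.64 [267.6 205.1] [0.514  0.1965 0.075 ]
cradle_seat scene 0.85 [370.5 210.6] [0.5116 0.1843 0.075 ]
meter top 0.97 [267.7 147. ] [0.7258 0.2039 0.075 ]
meter scene 0.6 [349.9 286.2] [0.7613 0.2183 0.075 ]
```

Request:
arm_command --commands '[{"dp": [-0.001, 0, -0.004], "twist": 0}, {"dp": [0, 0, -0.004], "twist": 0}, {"dp": [0, 0, -0.003], "twist": 0}, {"dp": [0, 0, 0], "twist": 0}, {"dp": [0, 0, 0], "twist": 0}]'

```text
time_s: 22.62
tool_pos: [0.5161, 0.1832, 0.0464]
tool_rot: [0.655, 0.756, 0.0, 0.0]
contact_force: [0.4, -0.2, -1.7]
grip_width: 0.405
finger_force: 50.4
```

Request:
arm_command --commands '[{"dp": [0, 0, -0.002], "twist": 0}, {"dp": [0, 0, -0.002], "twist": 0}, {"dp": [0, 0, 0], "twist": 0}, {"dp": [0, 0, 0], "twist": 0}]'

```text
time_s: 23.12
tool_pos: [0.5166, 0.1833, 0.0436]
tool_rot: [0.655, 0.756, 0.001, 0.0]
contact_force: [-2.9, 0.2, 5.2]
grip_width: 0.402
finger_force: 51.0
```

Contact at the expected height. The sideways push of −2.9 N shows the far flank carries more, so I shift a little toward −x.

Request:
arm_command --commands '[{"dp": [-0.001, 0, 0], "twist": 0}, {"dp": [0, 0, 0], "twist": 0}, {"dp": [0, 0, 0], "twist": 0}]'

```text
time_s: 23.5
tool_pos: [0.5166, 0.1833, 0.0434]
tool_rot: [0.655, 0.756, 0.001, 0.001]
contact_force: [0.8, 0.2, 5.9]
grip_width: 0.406
finger_force: 51.1
```

Request:
arm_command --commands '[{"dp": [0, 0, -0.002], "twist": 0}, {"dp": [0, 0, 0], "twist": 0}, {"dp": [0, 0, 0], "twist": 0}]'

```text
time_s: 23.88
tool_pos: [0.5166, 0.1833, 0.0418]
tool_rot: [0.655, 0.756, 0.001, 0.001]
contact_force: [0.7, -0.4, 7.0]
grip_width: 0.404
finger_force: 51.1
```

The forces are balanced (Fx about 0.7 N) and the 7 N push means the cradle is about 2 mm down. I keep pressing in small steps to about 7 mm.

Request:
arm_command --commands '[{"dp": [0, 0, -0.001], "twist": 0}, {"dp": [0, 0, -0.001], "twist": 0}, {"dp": [0, 0, -0.001], "twist": 0}, {"dp": [0, 0, 0], "twist": 0}, {"dp": [0, 0, 0], "twist": 0}]'

```text
time_s: 24.5
tool_pos: [0.5166, 0.1833, 0.0394]
tool_rot: [0.655, 0.756, 0.001, 0.001]
contact_force: [-2.0, -1.3, 9.9]
grip_width: 0.405
finger_force: 51.4
```

Request:
arm_command --commands '[{"dp": [0, 0, -0.001], "twist": 0}, {"dp": [0, 0, -0.001], "twist": 0}, {"dp": [0, 0, 0], "twist": 0}, {"dp": [0, 0, 0], "twist": 0}, {"dp": [0, 0, 0], "twist": 0}]'

```text
time_s: 25.12
tool_pos: [0.5167, 0.1833, 0.0378]
tool_rot: [0.655, 0.756, 0.001, 0.001]
contact_force: [-2.1, -0.8, 10.0]
grip_width: 0.411
finger_force: 51.5
```

Request:
arm_command --commands '[{"dp": [-0.0007, 0, -0.001], "twist": 0}, {"dp": [0, 0, -0.0008], "twist": 0}, {"dp": [0, 0, 0], "twist": 0}, {"dp": [0, 0, 0], "twist": 0}, {"dp": [0, 0, 0], "twist": 0}]'

```text
time_s: 25.75
tool_pos: [0.5167, 0.1833, 0.0366]
tool_rot: [0.655, 0.756, 0.002, 0.002]
contact_force: [-0.9, -0.7, 11.7]
grip_width: 0.402
finger_force: 51.7
```

Run:
```python
from h import *
F=[];P=[]
for k in range(8):
    bot.camera("wrist");o=bot.get_obs();F.append(o["contact_force"]);P.append(o["tool_pos"])
print(np.mean(F,0).round(2),np.std(F,0).round(2),np.mean(P,0).round(4),o["wrist_torque"])
im=bot.camera("wrist");cv2.imwrite("pics/w9.png",im)
r=bot.silhouettes("wrist","lens")[0]["region"]
for row in range(130,260,15):
    c=np.where(r[row])[0]
    if len(c): print(row,c[0],c[-1])
```

```text
[-0.78 -1.27 11.81] [0.53 0.33 0.45] [0.5167 0.1833 0.0366] [-0.2460081   0.27991216 -0.18402784]
160 273 360
175 274 360
190 275 359
205 275 358
220 276 357
235 276 357
250 278 358
```

View pics/w9.png

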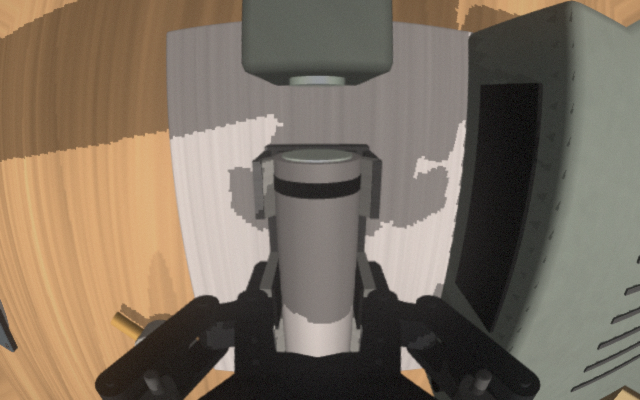

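The picture shows the barrel seated between both flanks, its end at (318, 152) just past the V section and clear of the head. The push is 11.8 N, about 7 mm down, and the sideways forces are small. I hand it in while holding.

```bash
python3 -c "
from plant import bot
print(bot.finish_job())"
```

```text
the job is handed in; nothing more can be done
None
```

I handed the job in with the drawer at its stop and the lens barrel centred in the V cradle. I am still holding it down with about 11.8 N, which puts the cradle about 7 mm down, and sideways force is near zero.

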